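Unhook the round-wafer carrier from its lipped dock onto the measuring stage

TASK

Two sample carriers are parked in lipped docks on the optics bench. Take the one that carries the round wafer: keeping its hooked nose down, tip its tail up over the dock's rear stop, draw the nose out from under the front lip, lift it away, and set it gently down flat on the middle of the round black measuring stage. Leave the carrier with the square wafer in its dock.

Things in the scene. Friction and masses are not known exactly. Their poses are not given: they have to be found in the camera images.
- round_carrier: Loose 0.22 kg aluminium plate with a dark ROUND wafer (48 wide, at x -14). Origin on its underside, x from nose to tail, z up. Plate x -45 to 55, y +-32, 8 thick; nose x -61 to -45, 36 wide, 5 thick, its tip (x -61 to -55) upturned to z 10. Black grip block to grasp from above: 16 along x, 36 along y, centred at x 32, z 8 to 53. Seated in its dock with the dock's axes, 10 above its origin (mm).
- dock: Fixed cream dock, origin on the bench, x from front lip (robot's side) to rear stop, z up. Floor z 10. Lip over the nose: x -74 to -47, top z 36, downturned edge x -51 to -47 reaching down to z 26. Rear stop x 58 to 66, top z 28. Rails y +-35, top z 17. Play 3. A level lift jams after 11. Way out: tip tail up 13-17 deg about the nose's lower edge, nose on the floor; draw 20-25 along +x; lift (mm).
- square_carrier: The bystander: the same carrier (same sizes, origin and axes) but with a dark SQUARE wafer, 44 x 44 mm, parked in a second identical dock. It stays where it is.
- stage_top (a point): Centre of the top face of the fixed round black measuring stage: a flat disc 144 mm across, 70 mm above the bench, on a column with a square 130 mm foot. z up; its yaw does not matter.

How it is judged:
By the outcome, as a careful person would: the job done as asked, in the order asked, and still so for the second after the job is handed in, with the robot touching nothing.
It also fails if it takes over 42 s, if anything falls off the work surface, if the arm or the gripper's body presses on something with over 40 N, if the wrist force passes 120 N, or if a joint passes its speed limit or range.

ROBOT

A 6-joint arm with a two-finger parallel gripper is mounted at the origin on the work surface. World frame = base frame: x ahead of the robot, y to its left, z up, the work surface at z = 0. Lengths are in m, angles in rad, forces in N, time in s.
With the tool pointing down it reaches from about 0.3 to 0.875 m from the base axis. Payload 6.4 kg.
Tool frame: the origin (TCP) lies midway between the tips of the shut fingers; the grasp point (between the pads) lies 19 mm behind it; z points along the fingers, y is the line along which they close (so a half turn about z gives the same grasp; the last joint's range is limited). The gripper opens to 85 mm and grips with 20 to 120 N. Pads are 22 mm wide; open, the fingers measure 114 mm over their backs; the gripper's body (76 mm by 85 mm) begins 54 mm behind the grasp point. The pads swing forward as they close: fully open they stand 13 mm farther back than shut.
Start: joints at [-1.52, 0.181, 1.607, -0, 1.354, -0.206], TCP at [0.146, -0.556, 0.231] pointing down, gripper open.
Joint ranges: [-2.99, 2.99], [-0.89, 2.07], [0.3, 2.58], [-1.14, 4.28], [0, 2.63], [-3.12, 3.12]. Speed limits (rad/s): [2.57, 2.57, 3.01, 3.14, 3.14, 3.14].

INTERFACE

Orientations are given as a unit quaternion [w, x, y, z].
In Python, from bench import status, camera, ctrl gives the robot as it stands. The module is installed in compiled form; this text tells all that it offers.
- The arm moves only by the shell command python3 -m handwheel 'ROWS'. ROWS is JSON, a list that holds one entry, the list of rows, each a list of 7 numbers: the opening, from -1 (shut) to 1 (fully open), then the shift along the tool's x, y, z in cm, then the turn, a rotation vector about the tool's x, y, z in degrees. A call has 1 to 10 rows; each row is the pose to reach, as a shift and turn from the pose commanded when the call began, along the tool's axes at that moment; what a row does not reach only later rows make up. A row lasts 1/8 s, in which the tool goes at most 62.5 mm and 10.7 degrees, less where a joint would pass 70% of its speed; a pose out of reach is approached as far as the arm can. A call with a gripper value outside its range is refused whole. The fingers move at their own pace and stop on an object; the grip force is fixed at half the most. Time passes only in rows, so rows that repeat a pose let the fingers close. It gives the time, the measured TCP pose, the force, the opening and the grip force at its end, in the units of the state.
- status.get_obs(): the state, without advancing time (a new reading comes with each control period).
- camera(name): name is "side" or "top" or "wrist"; returns a dict with "frame" (400x640x3 uint8, blue, green, red), "depth" (400x640 float32, m along the optical axis (not along the pixel's ray), 0 where there is no reading), "fx", "fy", "cx", "cy" (pixels), "dist" ([k1, k2, p1, p2, k3] as OpenCV has them; the pictures are not rectified), "extrinsics" (4x4, takes a point from camera to world coordinates); the wrist camera has in their place "hand_eye" (4x4, takes a point from camera to tool coordinates, whose origin is the TCP and whose axes are the flange's). Camera axes: x right, y down, z forward; pixel columns grow to the right and rows downward; lengths in m; the calibration is good to about 2 mm. A picture is of the moment at which its call begins: read the wrist's pose just before it.
- ctrl.hand_in(): hands the job in; it is judged then, once.
The state is a dict: "time_s": time; "q": joint angles; "dq": joint speeds; "joint_efforts": joint torques, N m; "eef_pos": TCP position; "eef_rot": TCP orientation; "wrist_force": force on the tool from outside, world axes, zero at the start; "torque": the same for the moment, N m; "opening": opening from 0.0 (shut) to 1.0 (fully open); "grasp_force": force on a finger pad.
Only numpy, scipy, OpenCV 4.12 (cv2) and the standard library are available. Lean on these libraries where they do the work, as an engineer would, in place of code of your own. Each camera call takes 0.05 s, during which the arm holds its last target. There are 200 camera calls.

## Working session

There is one attempt and no reset: what is moved stays moved. The work goes in short steps, Python scripts to look and compute and a shell command to move; the robot and the scene stay as the last step left them, time stands still between calls to the robot, and variables do not carry over. Pictures are saved under pics/ and viewed, at most 14 in all, crops included, and the job is handed in when it is done.

```bash
mkdir -p pics
cat > h.py <<'E'
import numpy as np, cv2
from bench import status, camera, ctrl
from scipy.spatial.transform import Rotation as R
def ext(c,obs):
    if "extrinsics" in c: return np.array(c["extrinsics"])
    w,x,y,z=obs["eef_rot"]; T=np.eye(4); T[:3,:3]=R.from_quat([x,y,z,w]).as_matrix(); T[:3,3]=obs["eef_pos"]
    return T@np.array(c["hand_eye"])
def K(c): return np.array([[c["fx"],0,c["cx"]],[0,c["fy"],c["cy"]],[0,0,1]])
def ray(c,T,uv,z):
    p=cv2.undistortPoints(np.array(uv,float).reshape(-1,1,2),K(c),np.array(c["dist"],float)).reshape(-1,2)
    d=np.c_[p,np.ones(len(p))]@T[:3,:3].T; o=T[:3,3]
    return o+d*((z-o[2])/d[:,2])[:,None]
def cloud(c,T):
    v,u=np.mgrid[0:400,0:640]; p=cv2.undistortPoints(np.stack([u,v],-1).reshape(-1,1,2).astype(float),K(c),np.array(c["dist"],float)).reshape(400,640,2)
    d=c["depth"][...,None]; P=np.concatenate([p*d,d],-1)
    return P@T[:3,:3].T+T[:3,3]
E
python3 - <<'E'
from h import *
o=status.get_obs(); print(o)
fs=[]
for n in("top","side"):
    c=camera(n); print(n,ext(c,o).round(3).tolist()); np.savez(n,**c); cv2.imwrite(f"pics/{n}.png",c["frame"])
E
```

```text
{'time_s': 0.0, 'q': array([-1.52029115e+00,  1.81570071e-01,  1.60801567e+00,  1.28616133e-05,
        1.35378605e+00, -2.06302734e-01]), 'dq': array([ 0.00092961, -0.00133724, -0.00206649,  0.00072821,  0.00018929,
        0.00022674]), 'joint_efforts': array([ 6.83321014e-04, -4.44871867e+01, -3.51334798e+01, -2.46712589e-04,
        9.11961106e-03,  1.80087045e-05]), 'eef_pos': array([ 0.14603762, -0.55557327,  0.23036412]), 'eef_rot': array([-8.86383747e-04,  9.91767318e-01,  1.28049973e-01,  7.54860567e-05]), 'wrist_force': array([-0.03439729, -0.65169592,  0.36574787]), 'torque': array([0.02718104, 0.00906414, 0.03399686]), 'grasp_force': 0.0, 'opening': 1.0015470842694365}
top [[-0.011, -0.981, 0.191, 0.352], [-1.0, 0.006, -0.023, 0.025], [0.021, -0.192, -0.981, 1.032], [0.0, 0.0, 0.0, 1.0]]
side [[0.972, -0.142, 0.189, 0.38], [-0.235, -0.5, 0.833, -0.716], [-0.024, -0.854, -0.52, 0.534], [0.0, 0.0, 0.0, 1.0]]
```

View pics/top.png

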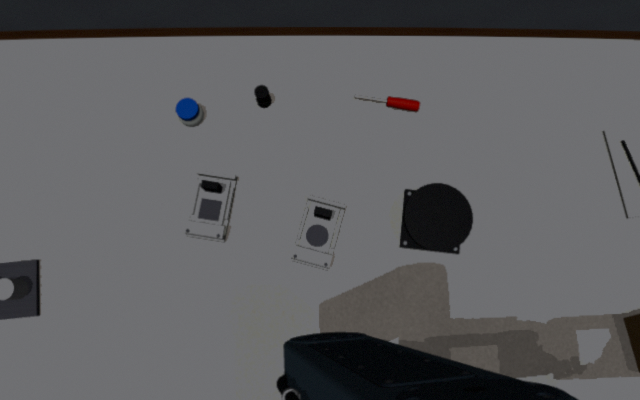

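View pics/side.png

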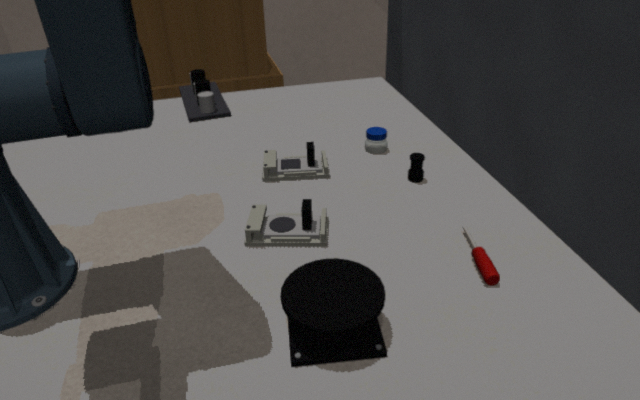

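The top view shows the round-wafer carrier in the middle dock: wafer about (317,235), grip block (323,212). The square-wafer carrier is at (210,207) and the stage disc at about (441,217). The side view agrees. Next I enlarge a crop to measure.

Run:
```python
from h import *
c=dict(np.load("top.npz")); T=ext(c,None)
a=c["frame"][185:275,285:350]; a=cv2.convertScaleAbs(cv2.resize(a,None,fx=6,fy=6,interpolation=cv2.INTER_CUBIC),alpha=1.5)
cv2.imwrite("pics/topcrop.png",a)
print(ray(c,T,[(317,235)],.018),ray(c,T,[(323,211)],.063))
P=cloud(c,T)
m=(abs(P[...,2]-.07)<.006); m[:, :380]=0;m[:,490:]=0;m[270:]=0
q=P[m]; print("stage",len(q),np.median(q[:,2]),q.min(0),q.max(0))
(x,y),r=cv2.minEnclosingCircle(q[:,:2].astype(np.float32)); print(x,y,r, q.mean(0))
for uv in [(323,211),(317,235),(310,220),(280,235)]: print(uv,P[uv[1],uv[0]])
```

```text
[[0.47037323 0.0292787  0.018     ]] [[0.51487603 0.01641182 0.063     ]]
stage 3709 0.07035649737287153 [ 0.42902621 -0.29279867  0.06426536] [ 0.57188125 -0.14964604  0.07560775]
0.5001115202903748 -0.22136949002742767 0.07235559821128845 [ 0.4991434  -0.22040101  0.07035038]
(323, 211) [0.51483773 0.01641391 0.06322861]
(317, 235) [0.47025605 0.02927471 0.01900831]
(310, 220) [0.50322755 0.044206   0.01614295]
(280, 235) [0.47293677 0.1098357  0.00122309]
```

View pics/topcrop.png

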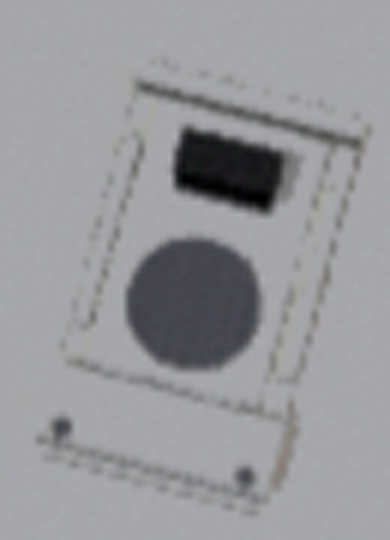

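```bash
cat >> h.py <<'E'
def plan(p,yaw,tilt=0):
    """rows' shift(cm)/turn(deg) to TCP p, tool y along carrier x (yaw deg), tail up by tilt"""
    o=status.get_obs(); w,x,y,z=o["eef_rot"]; A=R.from_quat([x,y,z,w])
    B=R.from_euler("z",yaw,degrees=True)*R.from_matrix(np.array([[0,1,0],[1,0,0],[0,0,-1]]))*R.from_euler("x",-tilt,degrees=True)
    print("shift",(A.inv().apply(np.array(p)-o["eef_pos"])*100).round(2),"turn",(A.inv()*B).as_rotvec(degrees=True).round(2))
E
python3 - <<'E'
from h import *
c=dict(np.load("top.npz")); T=ext(c,None)
f=lambda L:[(285+u/6-.42,185+v/6-.42) for u,v in L]
w=ray(c,T,f([(193,303)]),.018)[0]; b=ray(c,T,f([(230,161)]),.063)[0]; s=ray(c,T,f([(140,87),(362,145)]),.028); l=ray(c,T,f([(62,428),(246,476)]),.036)
print(w,b,np.linalg.norm(b-w))
for d in (b-w,s[0]-s[1],l[0]-l[1]): print(np.degrees(np.arctan2(d[1],d[0])))
print(camera("wrist")["hand_eye"])
plan([b[0],b[1],.2],-16)
E
```

```text
[0.47020538 0.02982236 0.018     ] [0.51401112 0.01659796 0.063     ] 0.06417809126316507
-16.79840580310903
74.73124064335694
74.95551819010318
[[-7.77055095e-04 -9.64791861e-01 -2.63013422e-01  6.64113750e-02]
 [ 9.99999336e-01 -9.73365528e-04  6.16092361e-04 -1.33068613e-03]
 [-8.50409095e-04 -2.63012769e-01  9.64791978e-01 -1.43138501e-01]
 [ 0.00000000e+00  0.00000000e+00  0.00000000e+00  1.00000000e+00]]
shift [ 50.12 -46.01   3.13] turn [-6.000e-02 -5.000e-02 -5.929e+01]
```

```bash
python3 -m handwheel '[[[1,5,-4.6,0,0,0,-6],[1,10,-9.2,0,0,0,-12],[1,15,-13.8,0,0,0,-18],[1,20,-18.4,0,0,0,-24],[1,25,-23,0,0,0,-30],[1,30,-27.6,0,0,0,-36],[1,34,-31.3,0,0,0,-42],[1,38,-35,0,0,0,-48],[1,42,-38.5,0,0,0,-54],[1,46,-42,0,0,0,-59]]]'
python3 -c "
from h import *
plan([.514,.0166,.2],-15.5)"
```

```text
time_s: 1.4
eef_pos: [0.4851, -0.031, 0.2314]
eef_rot: [0.0, 0.799, 0.601, 0.0]
wrist_force: [0.6, -1.7, -0.1]
opening: 1.001
grasp_force: 0.0
shift [5.38 1.46 3.14] turn [ 0.03  0.01 -0.59]
```

```bash
python3 -m handwheel '[[[0.3,2.7,0.7,1.5,0,0,-0.3],[0.3,5.4,1.4,3,0,0,-0.6],[0.3,5.4,1.4,3,0,0,-0.6],[0.3,5.4,1.4,3,0,0,-0.6]]]'
python3 - <<'E'
from h import *
o=status.get_obs(); c=camera("wrist"); np.savez("w1",T=ext(c,o),**c); cv2.imwrite("pics/w1.png",c["frame"]); print(o["eef_pos"],o["eef_rot"],o["opening"])
E
```

```text
time_s: 1.9
eef_pos: [0.5127, 0.0144, 0.2014]
eef_rot: [0.0, 0.797, 0.604, -0.0]
wrist_force: [0.5, -0.1, 0.5]
opening: 0.651
grasp_force: 0.0
[0.51265239 0.01442969 0.20137376] [ 3.64785405e-06  7.96934342e-01  6.04065881e-01 -2.57715945e-04] 0.6508560875629968
```

View pics/w1.png

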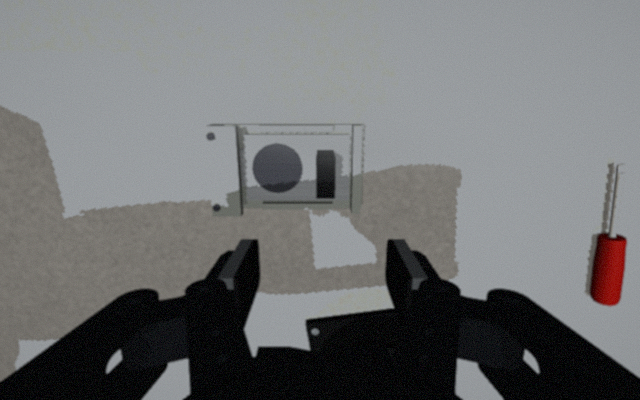

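The wrist picture shows the round wafer at (277,168), the block at columns 316–335 and rows 150–198, and the lip with its two screws on the left. I'll use the depth for the block top.

Run:
```python
from h import *
c=dict(np.load("w1.npz")); T=c["T"]; P=cloud(c,T)
s=np.s_[140:205,305:345]; q=P[s]; g=c["frame"][s].mean(2)
m=(abs(q[...,2]-.063)<.004); t=q[m]; print(len(t),np.median(t,0)); r=cv2.minAreaRect((t[:,:2]*1000).astype(np.float32)); print(r)
w=ray(c,T,[(277,168)],.018)[0]; print("wafer",w, P[168,277])
b=np.array(r[0])/1000; d=b-w[:2]; print(np.linalg.norm(d),np.degrees(np.arctan2(d[1],d[0])))
l=ray(c,T,[(211,137),(216.5,208.5)],.036); d=l[0]-l[1]; print("lip",l,np.degrees(np.arctan2(d[1],d[0]))-90)
s=c["frame"][110:225,195:380]; cv2.imwrite("pics/w1c.png",cv2.convertScaleAbs(cv2.resize(s,None,fx=4,fy=4,interpolation=cv2.INTER_CUBIC),alpha=1.6))
```

```text
818 [0.5162109  0.02065705 0.06357663]
((516.1820678710938, 19.657386779785156), (35.605735778808594, 15.98210334777832), 74.09520721435547)
wafer [0.47142788 0.03185595 0.018     ] [0.47181209 0.03216871 0.02013191]
0.04638687329151275 -15.246626071004583
lip [[0.42672481 0.07702731 0.036     ]
 [0.40812751 0.01303918 0.036     ]] -16.205799903824342
```

View pics/w1c.png

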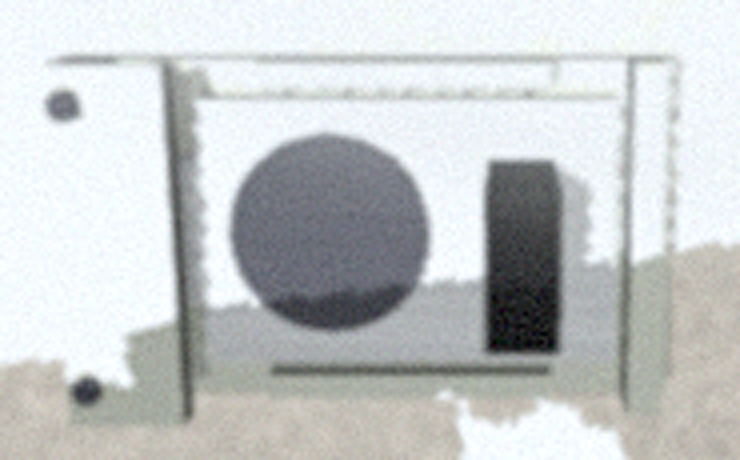

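The crop confirms that the block and wafer are aligned and spaced 46 mm apart, as specified. I'm descending over the block.

```bash
python3 -c "
from h import *
plan([.516,.019,.032],-15.6)"
```

```text
shift [ 0.56  0.17 16.97] turn [ 0.03  0.02 -0.12]
```

```bash
python3 -m handwheel '[[[0.2,0.5,0.2,4,0,0,0],[0.2,0.5,0.2,8,0,0,0],[0.2,0.5,0.2,11,0,0,0],[0.2,0.5,0.2,11,0,0,0]]]'
python3 - <<'E'
from h import *
plan([.516,.019,.032],-15.6)
o=status.get_obs(); c=camera("wrist"); T=ext(c,o); P=cloud(c,T); cv2.imwrite("pics/w2.png",c["frame"])
m=(abs(P[...,2]-.063)<.003)&(np.hypot(P[...,0]-.516,P[...,1]-.019)<.024); t=P[m];print(len(t),cv2.minAreaRect((t[:,:2]*1000).astype(np.float32)))
E
```

```text
time_s: 2.45
eef_pos: [0.5143, 0.0184, 0.0898]
eef_rot: [-0.002, 0.797, 0.603, -0.002]
wrist_force: [0.4, -0.2, 0.4]
opening: 0.603
grasp_force: 0.0
shift [0.1  0.18 5.77] turn [-0.25  0.03 -0.17]
1955 ((515.8889770507812, 19.600635528564453), (36.85114288330078, 15.765632629394531), 74.92042541503906)
```

View pics/w2.png

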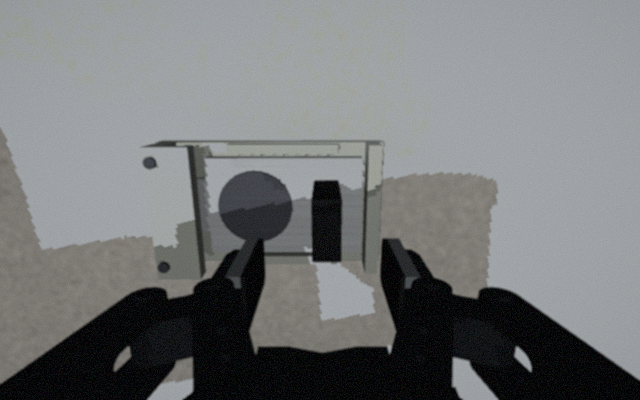

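The block (315–342, 180–262) sits between the fingers. Descending and closing.

```bash
python3 -m handwheel '[[[0.2,0.1,0.15,3,0,0,0],[0.2,0.1,0.15,5.8,0,0,0],[0.2,0.1,0.15,5.8,0,0,0],[-0.2,0.1,0.15,5.8,0,0,0],[-1,0.1,0.15,5.8,0,0,0],[-1,0.1,0.15,5.8,0,0,0],[-1,0.1,0.15,5.8,0,0,0],[-1,0.1,0.15,5.8,0,0,0]]]'
python3 -c "
from h import *
o=status.get_obs();print(o['wrist_force'],o['torque'])
plan([.516,.019,.032],-15.3)"
```

```text
time_s: 3.5
eef_pos: [0.5191, 0.0194, 0.0353]
eef_rot: [0.001, 0.797, 0.604, 0.001]
wrist_force: [-3.2, -0.2, 6.7]
opening: 0.171
grasp_force: 60.3
[-3.15178403 -0.20537726  6.74247554] [0.00842098 0.39283333 0.02120009]
shift [-0.12 -0.29  0.32] turn [ 0.15 -0.   -0.37]
```

```bash
python3 -m handwheel '[[[-1,0,0,0,0,0,0],[-1,0,0,0,0,0,0],[-1,0,0,0,0,0,0]]]'
python3 - <<'E'
from h import *
o=status.get_obs(); print(o["eef_pos"],o["wrist_force"]); c=camera("wrist"); cv2.imwrite("pics/w3.png",c["frame"])
T=ext(c,o); P=cloud(c,T); m=(abs(P[...,2]-.063)<.003)&(np.hypot(P[...,0]-.516,P[...,1]-.019)<.024); t=P[m];print(len(t),cv2.minAreaRect((t[:,:2]*1000).astype(np.float32)))
E
```

```text
time_s: 3.88
eef_pos: [0.5191, 0.0194, 0.0353]
eef_rot: [0.001, 0.797, 0.604, 0.001]
wrist_force: [-2.1, -0.5, 6.4]
opening: 0.177
grasp_force: 60.3
[0.51909011 0.01939152 0.03526431] [-2.10849054 -0.51771307  6.37865999]
4083 ((521.4656982421875, 20.115686416625977), (36.67254638671875, 38.313507080078125), 11.632675170898438)
```

View pics/w3.png

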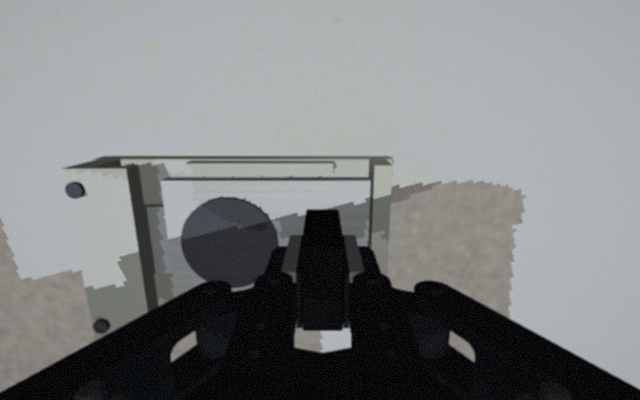

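Block gripped (opening matches 16 mm). Tipping the tail up about the nose edge, in steps.

```bash
python3 -m handwheel '[[[-1,0,-0.1,-0.3,-2,0,0],[-1,0,-0.2,-0.64,-4,0,0],[-1,0,-0.32,-0.95,-6,0,0],[-1,0,-0.44,-1.27,-8,0,0],[-1,0,-0.44,-1.27,-8,0,0],[-1,0,-0.44,-1.27,-8,0,0]]]'
python3 -c "
from h import *
o=status.get_obs();print(o['eef_pos'],o['torque'],R.from_quat(o['eef_rot'][[1,2,3,0]]).as_matrix().round(3).tolist())"
```

```text
time_s: 4.68
eef_pos: [0.5147, 0.0207, 0.0473]
eef_rot: [0.057, 0.795, 0.603, 0.043]
wrist_force: [2.3, -0.6, 6.7]
opening: 0.177
grasp_force: 60.3
[0.51469319 0.02065015 0.04731423] [ 0.05638606  0.37837257 -0.00405037] [[0.27, 0.953, 0.137], [0.963, -0.267, -0.038], [0.0, 0.143, -0.99]]
```

```bash
python3 -m handwheel '[[[-1,0,-0.1,-0.32,-2,0,0],[-1,0,-0.19,-0.65,-4,0,0],[-1,0,-0.3,-0.95,-6,0,0],[-1,0,-0.41,-1.22,-7.5,0,0],[-1,0,-0.41,-1.22,-7.5,0,0],[-1,0,-0.41,-1.22,-7.5,0,0]]]'
python3 - <<'E'
from h import *
o=status.get_obs();print(o['eef_pos'],o['torque'],R.from_quat(o['eef_rot'][[1,2,3,0]]).as_matrix().round(3).tolist())
a=[]
c=camera("side");a=c["frame"][130:280,210:370]; cv2.imwrite("pics/s2.png",cv2.convertScaleAbs(cv2.resize(a,None,fx=4,fy=4,interpolation=cv2.INTER_CUBIC),alpha=1.4))
E
```

```text
time_s: 5.42
eef_pos: [0.509, 0.0223, 0.0585]
eef_rot: [0.108, 0.79, 0.598, 0.082]
wrist_force: [1.4, -1.6, 6.4]
opening: 0.179
grasp_force: 60.2
[0.50902492 0.02227869 0.05851381] [0.02906846 0.21334943 0.00912432] [[0.27, 0.927, 0.26], [0.963, -0.26, -0.073], [0.0, 0.27, -0.963]]
```

View pics/s2.png

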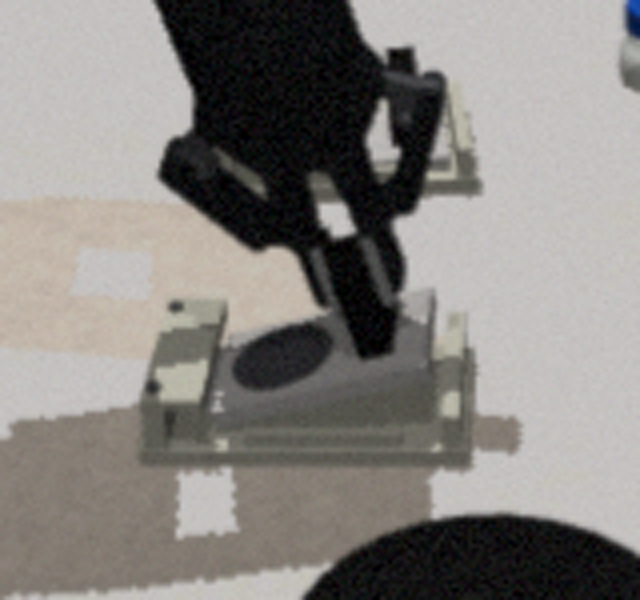

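The side crop shows the tail (435,290) above the rear stop, with the nose still under the lip. Drawing 23 mm along +x, keeping the tilt.

```bash
python3 -m handwheel '[[[-1,0,0.37,0.1,0,0,0],[-1,0,0.74,0.21,0,0,0],[-1,0,1.11,0.31,0,0,0],[-1,0,1.48,0.41,0,0,0],[-1,0,1.85,0.52,0,0,0],[-1,0,2.26,0.63,0,0,0],[-1,0,2.26,0.63,0,0,0],[-1,0,2.26,0.63,0,0,0]]]'
python3 - <<'E'
from h import *
o=status.get_obs();print(o['eef_pos'],o['torque'])
c=camera("side");a=c["frame"][130:280,210:370]; cv2.imwrite("pics/s3.png",cv2.convertScaleAbs(cv2.resize(a,None,fx=4,fy=4,interpolation=cv2.INTER_CUBIC),alpha=1.4))
E
```

```text
time_s: 6.48
eef_pos: [0.5288, 0.0167, 0.0569]
eef_rot: [0.106, 0.79, 0.599, 0.08]
wrist_force: [-6.2, 1.1, 10.5]
opening: 0.177
grasp_force: 62.2
[0.52875592 0.0166607  0.05691107] [ 0.55733068  1.87607766 -0.02805253]
```

View pics/s3.png

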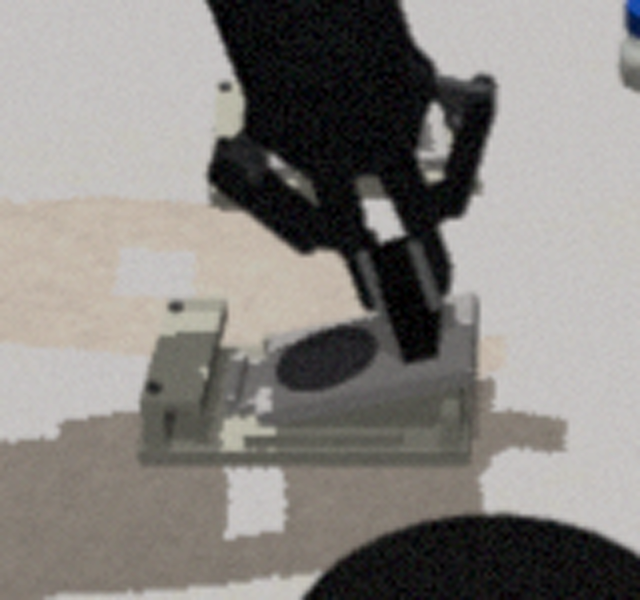

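The tail is now past the rear stop and the nose tip (~(235,385)) has left the lip. The load fits nose friction on the floor. Lifting gently with a little more +x.

```bash
python3 -m handwheel '[[[-1,0,0.18,-0.26,0,0,0],[-1,0,0.3,-0.6,0,0,0],[-1,0,0.46,-0.91,0,0,0],[-1,0,0.7,-1.8,0,0,0],[-1,0,1,-2.8,0,0,0],[-1,0,1.45,-4.2,0,0,0],[-1,0,1.9,-5.7,0,0,0],[-1,0,2.6,-8.5,0,0,0],[-1,0,3.4,-11.5,0,0,0],[-1,0,3.4,-11.5,0,0,0]]]'
python3 - <<'E'
from h import *
o=status.get_obs();print(o['eef_pos'],o['torque'],R.from_quat(o['eef_rot'][[1,2,3,0]]).as_matrix().round(3).tolist())
c=camera("side");a=c["frame"][50:280,210:400]; cv2.imwrite("pics/s4.png",cv2.convertScaleAbs(cv2.resize(a,None,fx=2.6,fy=2.6,interpolation=cv2.INTER_CUBIC),alpha=1.4))
E
```

```text
time_s: 7.78
eef_pos: [0.535, 0.0151, 0.1813]
eef_rot: [0.11, 0.789, 0.598, 0.084]
wrist_force: [0.4, 0.2, -3.6]
opening: 0.179
grasp_force: 59.2
[0.53495235 0.01514209 0.18128136] [0.05495065 0.15700262 0.00372698] [[0.27, 0.926, 0.264], [0.963, -0.26, -0.073], [0.001, 0.274, -0.962]]
```

View pics/s4.png

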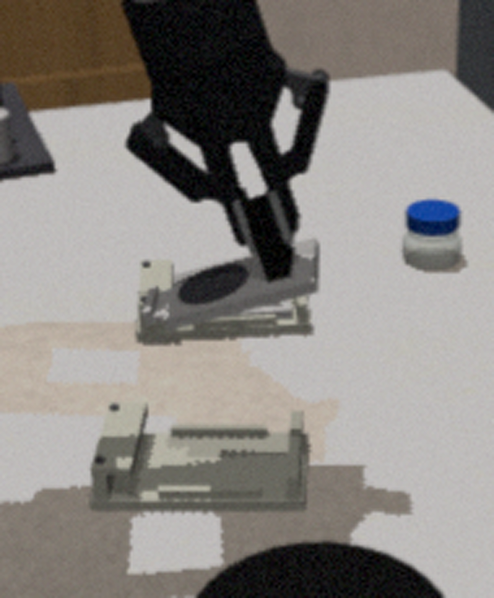

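The carrier is clear of the dock, the square one sits undisturbed behind it. Now level it and carry it over the stage.

```bash
python3 -c "
from h import *
plan([.5305,-.2295,.17],-15.4)"
```

```text
shift [-23.66   5.85   2.57] turn [15.69  0.02 -0.28]
```

```bash
python3 -m handwheel '[[[-1,-3,0.7,0.3,2.5,0,0],[-1,-6.5,1.6,0.7,5,0,0],[-1,-10,2.5,1.1,7.5,0,0],[-1,-14,3.5,1.5,10,0,0],[-1,-17.5,4.3,1.9,12.5,0,0],[-1,-20.5,5.1,2.2,15,0,0],[-1,-22.5,5.6,2.5,15.7,0,-0.3],[-1,-23.7,5.85,2.6,15.7,0,-0.3],[-1,-23.7,5.85,2.6,15.7,0,-0.3],[-1,-23.7,5.85,2.6,15.7,0,-0.3]]]'
python3 - <<'E'
from h import *
plan([.5305,-.2295,.12],-15.4)
o=status.get_obs(); c=camera("wrist"); T=ext(c,o); P=cloud(c,T)
w,x,y,z=o["eef_rot"]; Rt=R.from_quat([x,y,z,w]).as_matrix()
L=(P-o["eef_pos"])@Rt  # tool coords: x=carrier y,y=carrier x,z down
m=(abs(L[...,0]-.0)<.03)&(L[...,1]>-.075)&(L[...,1]<.02)&(abs(L[...,2]-.017)<.012)&(c["depth"]>0)
q=L[m]; A=np.c_[q[:,:2],np.ones(len(q))]
for _ in range(3):
    s=np.linalg.lstsq(A,q[:,2],rcond=None)[0]; k=abs(A@s-q[:,2])<.003; A,q=A[k],q[k]
print(len(q),"slopes deg x,y",np.degrees(s[:2]),"plate top at tool z",s[2], q.min(0),q.max(0))
m=(abs(P[...,2]-.07)<.006)&(np.hypot(P[...,0]-.5,P[...,1]+.221)<.085)&(c["depth"]>0); q=P[m]; print("stage",len(q),cv2.minEnclosingCircle(q[:,:2].astype(np.float32)),np.median(q[:,2]))
cv2.imwrite("pics/w4.png",c["frame"])
E
```

```text
time_s: 9.07
eef_pos: [0.5294, -0.2287, 0.1679]
eef_rot: [-0.001, 0.795, 0.606, -0.001]
wrist_force: [0.3, 0.8, -2.1]
opening: 0.177
grasp_force: 59.2
shift [-0.04  0.15  4.79] turn [-0.21  0.01  0.05]
13946 slopes deg x,y [1.74611173 0.51688438] plate top at tool z 0.015786265301296377 [-0.02870418 -0.07499125  0.01239607] [0.02999687 0.01998773 0.01878601]
stage 13142 ((0.502589225769043, -0.21904104948043823), 0.07189474254846573) 0.07058777088788691
```

View pics/w4.png

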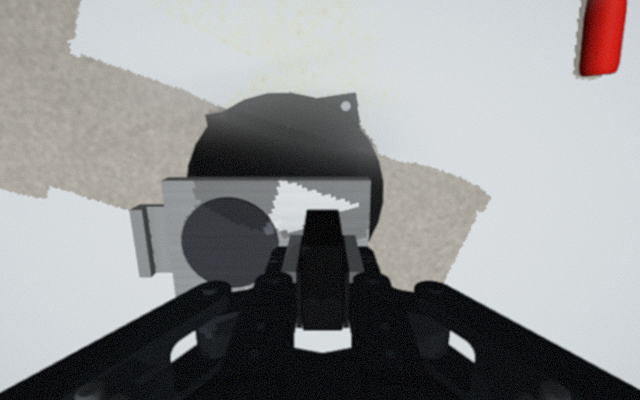

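The carrier (plate 165–370, nose at left) is held level above the stage, and the wrist-seen stage centre agrees to 3 mm. Lowering.

```bash
python3 -m handwheel '[[[-1,0,0.1,1.5,0,0,0],[-1,0,0.2,3,0,0,0],[-1,0,0.2,4.5,0,0,0],[-1,0,0.2,5.7,0,0,0],[-1,0,0.2,6.2,0,0,0],[-1,0,0.2,6.5,0,0,0],[-1,0,0.2,6.5,0,0,0],[-1,0,0.2,6.5,0,0,0]]]'
python3 - <<'E'
from h import *
plan([.5315,-.2288,.094],-15.4); o=status.get_obs(); print(o["wrist_force"],o["torque"],o["eef_pos"])
E
```

```text
time_s: 10.12
eef_pos: [0.5316, -0.2306, 0.1035]
eef_rot: [-0.001, 0.795, 0.606, -0.001]
wrist_force: [0.3, 0.6, -3.3]
opening: 0.176
grasp_force: 59.1
shift [ 0.17 -0.05  0.95] turn [-0.14  0.06  0.01]
[ 0.29974586  0.56158403 -3.28747904] [ 0.01714964 -0.06309289  0.01479174] [ 0.53156336 -0.23055915  0.10351313]
```

```bash
python3 -m handwheel '[[[-1,0.1,0,0.2,0,0,0],[-1,0.15,0,0.4,0,0,0],[-1,0.15,0,0.6,0,0,0],[-1,0.15,0,0.7,0,0,0],[-1,0.15,0,0.8,0,0,0],[-1,0.15,0,0.8,0,0,0],[-1,0.15,0,0.8,0,0,0]]]'
```

```text
time_s: 11.0
eef_pos: [0.5316, -0.2289, 0.0954]
eef_rot: [-0.001, 0.795, 0.606, -0.001]
wrist_force: [-3.3, 1.6, 3.4]
opening: 0.178
grasp_force: 59.9
```

```bash
python3 -m handwheel '[[[-1,0,0,0.05,0,0,0],[-1,0,0,0.1,0,0,0],[-1,0,0,0.1,0,0,0],[-1,0,0,0.1,0,0,0]]]'
python3 -c "
from h import *
o=status.get_obs(); print(o['torque'])"
```

```text
time_s: 11.5
eef_pos: [0.5317, -0.2289, 0.0953]
eef_rot: [-0.001, 0.795, 0.606, -0.001]
wrist_force: [-5.6, 3.2, 10.9]
opening: 0.177
grasp_force: 61.3
[ 0.52059323  0.87024786 -0.05957264]
```

Seated at the expected height. Easing off the press, opening, then rising.

```bash
python3 -m handwheel '[[[-1,0,0,-0.1,0,0,0],[-1,0,0,-0.1,0,0,0],[-0.4,0,0,-0.1,0,0,0],[0,0,0,-0.1,0,0,0],[0.2,0,0,-0.1,0,0,0],[0.2,0,0,-0.1,0,0,0],[0.2,0,0,-0.1,0,0,0]]]'
python3 -m handwheel '[[[0.2,0,0,-0.5,0,0,0],[0.2,0,0,-1.5,0,0,0],[0.2,0,0,-3.5,0,0,0],[0.2,0,0,-7,0,0,0],[0.2,0,0,-11,0,0,0],[0.2,0,0,-11,0,0,0],[0.2,0,0,-11,0,0,0],[0.2,0,0,-11,0,0,0]]]'
python3 - <<'E'
from h import *
o=status.get_obs(); c=camera("wrist"); T=ext(c,o); P=cloud(c,T); cv2.imwrite("pics/w5.png",c["frame"])
z=P[...,2]; n=np.array([.5317,-.2289])
m=(abs(z-.123)<.004)&(np.hypot(P[...,0]-n[0],P[...,1]-n[1])<.03); print("block",cv2.minAreaRect((P[m][:,:2]*1000).astype(np.float32)))
m=(abs(z-.078)<.005)&(np.hypot(P[...,0]-.49,P[...,1]+.219)<.03); q=P[m]; s=np.linalg.lstsq(np.c_[q[:,:2],np.ones(len(q))],q[:,2],rcond=None)[0]; print("plate tilt",np.degrees(s[:2]),np.median(q[:,2]))
m=(abs(z-.07)<.003)&(np.hypot(P[...,0]-.5,P[...,1]+.221)<.08); q=P[m]; print("stage",cv2.minEnclosingCircle(q[:,:2].astype(np.float32)))
E
```

```text
time_s: 12.38
eef_pos: [0.5316, -0.2289, 0.0949]
eef_rot: [-0.001, 0.795, 0.606, -0.001]
wrist_force: [0.0, 0.0, 0.3]
opening: 0.598
grasp_force: 0.0
time_s: 13.38
eef_pos: [0.5313, -0.2284, 0.2037]
eef_rot: [-0.002, 0.795, 0.606, -0.002]
wrist_force: [-0.3, 0.6, -0.2]
opening: 0.6
grasp_force: 0.0
block ((531.2933349609375, -229.30238342285156), (35.819801330566406, 15.58791446685791), 74.27645874023438)
plate tilt [-1.23225715  0.32069248] 0.08016117950157767
stage ((0.50263911485672, -0.2196855992078781), 0.07192773371934891)
```

View pics/w5.png

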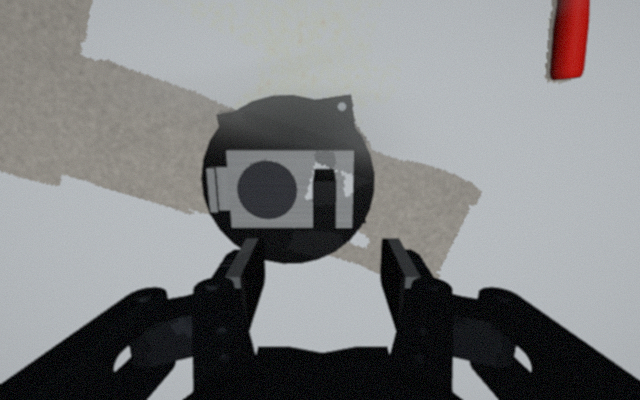

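The carrier lies flat on the disc, within about 2 mm of its centre, and the gripper is clear of everything.

```bash
python3 -c "
from h import *
print(ctrl.hand_in())"
```

```text
the job is handed in; nothing more can be done
None
```

The round-wafer carrier is flat on the measuring stage, about 2 mm from its centre by the wrist camera; the square-wafer carrier was not touched, and the job was handed in at about 13.4 s of the 42 s allowed.

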